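Slide the top sample plate out of its holder and weigh it

TASK

Take the top one of the two metal sample plates from the grey holder and lay it on the balance's round pan. Its long sides are shut in by the holder's rails, so first slide it, still lying flat on the plate below, until about a third of its length sticks out over the holder's far end; then pinch the part that sticks out by its two long sides and lift it off. Leave it lying flat and centred on the pan, let go of it, and leave the lower plate in the holder.

Things in the scene. Friction and masses are not known exactly. Their poses are not given: they have to be found in the camera images.
- top_plate_center (a point): centre (half-way up) of the top plate: bright aluminium, 140 (own x) x 60 (y) x 6 mm, 0.12 kg, small round spots on its face. Starts lengthwise in the holder on an identical plate; underside 56, top 62 mm above the worktop. Push its near end with shut fingertips 57 to 61 mm above the worktop. With its centre 50 to 55 mm beyond the holder's origin it lies safely; beyond 70 mm it tips.
- lower_plate_center (a point): centre (half-way up) of the lower plate, identical to the top one and right beneath it (50 to 56 mm above the worktop); low lips at the holder's ends (top 54 mm above the worktop) keep it from sliding out, but not the top plate
- plate_holder: fixed grey holder, 152 (x) x 80 (y) mm; origin at the centre of its underside, on the worktop. Its x axis points away from the robot within 20 degrees; the far end is the +x end, its face 76 mm from the origin. Rails along both long sides, top 61 mm above the worktop, shut in the plates' sides with 1.5 to 3 mm play. Ends are open above the 54 mm high lips.
- balance_pan (a point): centre of the top face of the balance's fixed round steel pan, 76 mm across, 4 mm thick, top 70 mm above the worktop, standing free above a low white case (175 x 130 mm, top 46 to 48 mm above the worktop, display and keys toward the robot). The plate overhangs the pan and may lie in any direction.
Mind the look-alikes: they are no part of the job. What is shaped like the part that bears top_plate_center but yellow is not meant.

How it is judged:
By the outcome, as a careful person would: the job done as asked, in the order asked, and still so for the second after the job is handed in, with the robot touching nothing.
It also fails if it takes over 58 s, if anything falls off the work surface, if the arm or the gripper's body presses on something with over 40 N, if the wrist force passes 120 N, or if a joint passes its speed limit or range.

ROBOT

A 6-joint arm with a two-finger parallel gripper is mounted at the origin on a cart in front of the work surface, level with it; the furniture and walls round the work are solid. World frame = base frame: x ahead of the robot, y to its left, z up, the work surface at z = 0. Lengths are in mm, angles in rad, forces in N, time in s.
With the tool pointing down it reaches from about 275 to 750 mm from the base axis. Payload 10.2 kg.
Tool frame: the origin (TCP) lies midway between the tips of the shut fingers; the grasp point (between the pads) lies 19 mm behind it; z points along the fingers, y is the line along which they close (so a half turn about z gives the same grasp; the last joint's range is limited). The gripper opens to 88 mm and grips with 3 to 60 N. Pads are 18 mm wide; open, the fingers measure 123 mm over their backs; the gripper's body (75 mm by 187 mm) begins 45 mm behind the grasp point.
Start: joints at [-1.469, 0.313, 1.498, -0, 1.331, -0.223], TCP at [167.525, -497.561, 238.72] pointing down, gripper open.
Joint ranges: [-2.94, 2.94], [-0.97, 2.17], [0.19, 2.56], [-1.23, 4.37], [0.02, 3.11], [-2.88, 2.88]. Speed limits (rad/s): [2.39, 2.39, 3.01, 3.14, 3.14, 3.14].

INTERFACE

Orientations are given as [roll, pitch, yaw] about the fixed x, y, z axes, in that order (R = Rz(yaw) Ry(pitch) Rx(roll)).
In Python, from bench import env, eyes gives the robot as it stands.
- The arm moves only by the tool step_arm, never from a script. Its argument "commands" is a list of rows, each a list of 6 numbers: the shift along the tool's x, y, z in cm, then the turn, a rotation vector about the tool's x, y, z in rad. A call has 1 to 8 rows; each row shifts and turns the commanded pose from where the row before left it, along the tool's axes as they then stand; what a row does not reach is not made up. A row lasts 1/10 s, in which the tool goes at most 50 mm and 8.59 degrees, less where a joint would pass 70% of its speed; a pose out of reach is approached as far as the arm can. A call is refused whole if a number of a shift passes 5 or a number of a turn 0.15, either way. A call with a gripper value outside its range is refused whole. "claw" is the opening in per cent of the stroke, from 0 (shut) to 100 (fully open), set as the call begins (left out, the last holds). The fingers move at their own pace and stop on an object; the grip force is fixed at half the most. Time passes only in rows, so rows that do not move let the fingers close. It gives the time, the measured TCP pose, the force, the opening and the grip force at its end, in the units of the state.
- env.sense(): the state, without advancing time (a new reading comes with each control period).
- eyes.read_camera(name): name is "side" or "top" or "wrist"; returns a dict with "frame" (420x560x3 uint8, red, green, blue), "mtx" (3x3 intrinsics, pixels), "T" (4x4, takes a point from camera to world coordinates); the wrist camera has in their place "mount" (4x4, takes a point from camera to tool coordinates, whose origin is the TCP and whose axes are the flange's). Camera axes: x right, y up, looking along -z (the intrinsics and any distortion apply to the point x, -y, -z); pixel columns grow to the right and rows downward; lengths in mm; the calibration is good to about 2 mm. A picture is of the moment at which its call begins: read the wrist's pose just before it. There is no depth.
- env.hand_in(): hands the job in; it is judged then, once.
The state is a dict: "clock": time; "q": joint angles; "joint_vel": joint speeds; "joint_efforts": joint torques, N m; "position": TCP position; "eef_rot": TCP orientation; "force": force on the tool from outside, world axes, zero at the start; "moment": the same for the moment, N m; "width": opening from 0.0 (shut) to 1.0 (fully open); "grasp_force": force on a finger pad.
Only numpy, scipy, OpenCV 4.12 (cv2) and the standard library are available. Lean on these libraries where they do the work, as an engineer would, in place of code of your own. Each camera call takes 0.05 s, during which the arm holds its last target. There are 200 camera calls.

## Working session

There is one attempt and no reset: what is moved stays moved. The work goes in short steps, Python scripts to look and compute and a tool call to move; the robot and the scene stay as the last step left them, time stands still between calls to the robot, and variables do not carry over. Pictures are saved under pics/ and viewed, at most 13 in all, crops included, and the job is handed in when it is done.

Besides the shell and the picture viewer there is one more tool, called after "Emit:" as a command line: name --pt "numbers of a row" for each row, then --argument value for the rest. step_arm: Moves the arm, as the interface text tells. Its arguments: {"type":"object","properties":{"commands":{"type":"array"},"claw":{"type":"number"}},"required":["commands"]}

```bash
mkdir -p pics; ls
python3 - <<'E'
from bench import env, eyes
import cv2, numpy as np
s=env.sense(); print(s)
ims=[]
for n in ("top","side"):
    d=eyes.read_camera(n); cv2.imwrite(f"pics/{n}0.png",d["frame"][:,:,::-1]); print(n,d["mtx"].tolist(),np.round(d["T"],4).tolist(),[k for k in d],d.get("dist"))
d=eyes.read_camera("wrist"); print(d["mtx"].tolist(),np.round(d["mount"],4).tolist())
E
```

```text
pics
{'clock': 0.0, 'q': array([-1.46940808e+00,  3.13440895e-01,  1.49845249e+00, -3.63476190e-05,
        1.33094572e+00, -2.23366409e-01]), 'joint_vel': array([-0.00090296, -0.00121351,  0.00030598,  0.00149629, -0.00070372,
       -0.00094207]), 'joint_efforts': array([ 1.98847381e-03, -4.02209187e+01, -2.52269822e+01,  6.95942435e-02,
        3.52916855e-02, -1.03894140e-04]), 'position': array([ 167.48655654, -497.31149462,  238.15991331]), 'eef_rot': array([-3.14036934e+00, -2.41687553e-04,  3.24763165e-01]), 'force': array([-0.65505451,  0.19923761,  0.78603551]), 'moment': array([-0.06960907, -0.05998454, -0.00028109]), 'grasp_force': 0.0, 'width': 1.0017938898516656}
top [[544.465605943058, 0.0, 284.20399111506055], [0.0, 544.465605943058, 211.78936967864723], [0.0, 0.0, 1.0]] [[0.0284, 0.9906, -0.1335, 378.8256], [-0.9996, 0.0271, -0.0115, 51.9766], [-0.0078, 0.1338, 0.991, 1291.6941], [0.0, 0.0, 0.0, 1.0]] ['frame', 'mtx', 'T'] None
side [[524.9777083903931, 0.0, 277.4931201306564], [0.0, 524.9777083903931, 214.03285175123779], [0.0, 0.0, 1.0]] [[-0.8571, 0.3496, -0.3784, 116.7392], [-0.5151, -0.5682, 0.6418, 721.3796], [0.0094, 0.7449, 0.6671, 765.3841], [0.0, 0.0, 0.0, 1.0]] ['frame', 'mtx', 'T'] None
[[319.75108512116265, 0.0, 279.2464013623921], [0.0, 319.75108512116265, 209.6705523278018], [0.0, 0.0, 1.0]] [[0.0007, 0.9647, 0.2632, 66.7489], [1.0, -0.0009, 0.0004, -0.2694], [0.0006, 0.2632, -0.9647, -145.5189], [0.0, 0.0, 0.0, 1.0]]
```

View pics/top0.png

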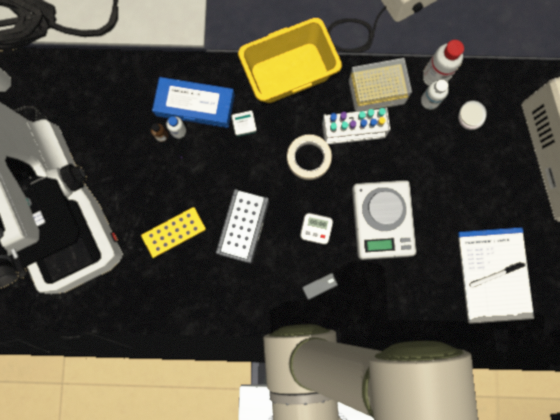

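View pics/side0.png

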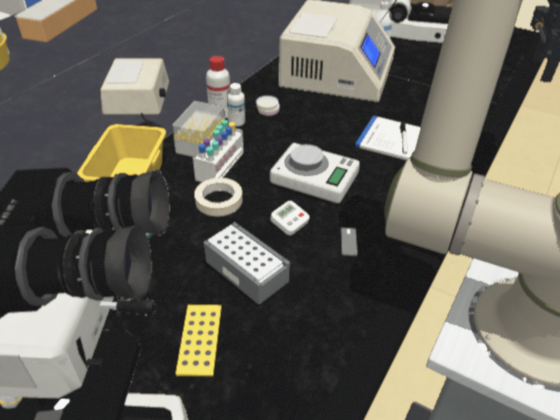

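The top view shows the holder with the aluminium plate at about (242,226) and the balance pan at (384,209). The yellow look-alike is at (173,232). In the side view the plate is at about (246,251) and the pan at (306,160). Next I'll enlarge both areas.

Run:
```python
import cv2, numpy as np
t=cv2.imread("pics/top0.png"); s=cv2.imread("pics/side0.png")
r=lambda im,x,y,w,h,k:cv2.resize(im[y:y+h,x:x+w],None,fx=k,fy=k,interpolation=cv2.INTER_CUBIC)
a=np.hstack([r(t,205,180,75,90,5),r(t,345,170,80,90,5)])
cv2.imwrite("pics/c1.png",a)
b=np.hstack([r(s,195,215,100,90,4),r(s,265,135,100,90,4)])
cv2.imwrite("pics/c2.png",b)
```

```text
(no output)
```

View pics/c1.png

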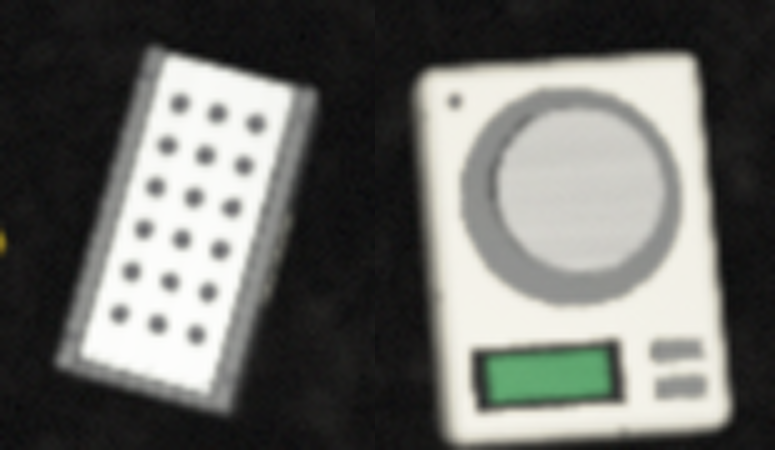

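View pics/c2.png

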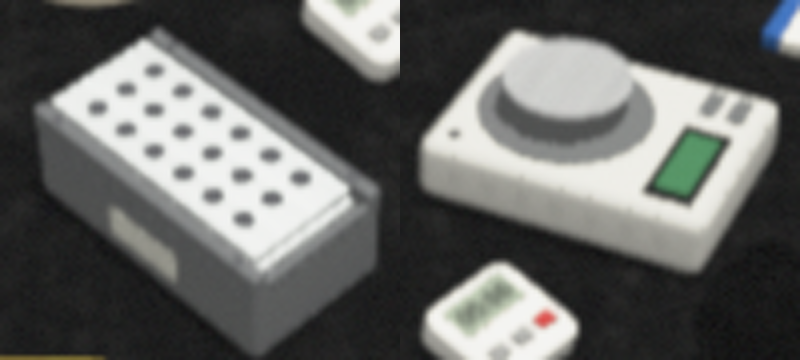

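c1 (top camera, 5x) puts the plate corners at crop (163,55), (296,90), (212,393) and (80,358), and the pan disc at crop (580,190). c2 (side camera, 4x) puts the plate corners at about (155,37), (52,100), (262,270) and (352,190), and the pan disc at about (567,78). I'll compute positions from both.

```bash
cat > h.py <<'E'
import numpy as np, cv2
from scipy.spatial.transform import Rotation as R
from bench import env, eyes
def hit(px,K,T,z):
    px=np.atleast_2d(np.array(px,float)); T=np.array(T)
    d=np.c_[(px[:,0]-K[0][2])/K[0][0],-(px[:,1]-K[1][2])/K[1][1],-np.ones(len(px))]@T[:3,:3].T
    o=T[:3,3]; return (o+d*((z-o[2])/d[:,2])[:,None])[:,:2]
def toolT(s):
    M=np.eye(4); M[:3,:3]=R.from_euler('xyz',s["eef_rot"]).as_matrix(); M[:3,3]=s["position"]; return M
def wrist(name):
    s=env.sense(); d=eyes.read_camera("wrist"); cv2.imwrite(f"pics/{name}.png",d["frame"][:,:,::-1])
    T=toolT(s)@d["mount"]; np.savez(f"pics/{name}.npz",K=d["mtx"],T=T); return d["mtx"],T
def crop(pts,x,y,k): return (np.array(pts,float)+.5)/k-.5+[x,y]
E
python3 - <<'E'
from h import *
t=eyes.read_camera("top"); s=eyes.read_camera("side")
def rep(n,d,pts,z):
    p=hit(pts,d["mtx"],d["T"],z); print(n,p.round(1).tolist(),"mean",p.mean(0).round(1)); return p
p=rep("plate top",t,crop([(163,55),(296,90),(212,393),(80,358)],205,180,5),62)
print(np.degrees(np.arctan2(*(p[0]-p[3])[::-1])),np.degrees(np.arctan2(*(p[1]-p[2])[::-1])),np.linalg.norm(p[0]-p[3]),np.linalg.norm(p[0]-p[1]))
rep("holder top",t,crop([(155,47),(317,90),(232,410),(57,365)],205,180,5),61)
rep("pan top",t,crop([(580-375,190)],345,170,5),70)
p=rep("plate side",s,crop([(155,37),(52,100),(262,270),(352,190)],195,215,4),62)
print(np.degrees(np.arctan2(*(p[0]-p[3])[::-1])),np.degrees(np.arctan2(*(p[1]-p[2])[::-1])))
rep("pan side",s,crop([(567-400,78)],265,135,4),70)
rep("spots",t,crop([(180,104),(256,124),(120,314),(197,334)],205,180,5),62)
E
```

```text
plate top [[590.6, 175.4], [576.0, 113.8], [436.7, 147.1], [450.8, 207.3]] mean [513.5 160.9]
-12.881486467121462 -13.426323246952995 143.39628664392552 63.23171016513474
holder top [[594.4, 179.3], [576.4, 104.3], [429.4, 137.9], [447.4, 217.7]] mean [511.9 159.8]
pan top [[559.3, -163.0]] mean [ 559.3 -163. ]
plate side [[574.6, 115.0], [591.3, 176.8], [449.5, 214.1], [440.1, 152.4]] mean [513.9 164.6]
-15.54265513564879 -14.711974927591898
pan side [[560.5, -157.4]] mean [ 560.5 -157.4]
spots [[568.1, 166.7], [559.8, 131.6], [471.2, 190.1], [463.1, 154.9]] mean [515.5 160.8]
```

Emit:
step_arm --pt "0 0 0 0 0 0.14" --pt "0 0 0 0 0 0.14" --pt "0 0 0 0 0 0.14" --pt "0 0 0 0 0 0.14" --pt "1.2 -4.8 0.2 0 0 0" --pt "1.2 -4.8 0.2 0 0 0" --pt "1.2 -4.8 0.2 0 0 0" --pt "1.2 -4.8 0.2 0 0 0" --claw 0

```text
clock: 1.05
position: [259.4, -320.2, 230.6]
eef_rot: [-3.142, -0.0, -0.236]
force: [0.4, -0.8, 0.4]
width: 0.297
grasp_force: 0.0
```

Emit:
step_arm --pt "1.2 -4.8 0.2 0 0 0" --pt "1.2 -4.8 0.2 0 0 0" --pt "1.2 -4.8 0.2 0 0 0" --pt "1.2 -4.8 0.2 0 0 0" --pt "1.2 -4.8 0.2 0 0 0" --pt "1.2 -4.8 0.2 0 0 0" --pt "1.2 -4.8 0.2 0 0 0" --pt "1.2 -4.8 0.2 0 0 0"

```text
clock: 1.85
position: [442.4, 31.2, 214.8]
eef_rot: [3.141, -0.001, -0.235]
force: [0.6, -1.4, 0.5]
width: 0.006
grasp_force: 0.0
```

Emit:
step_arm --pt "1.2 -4.8 0.2 0 0 0" --pt "1.2 -4.8 0.2 0 0 0" --pt "1.2 -4.8 0.2 0 0 0" --pt "0 0 0 0 0 0" --pt "0 0 0 0 0 0" --pt "0 0 0 0 0 0"

```text
clock: 2.45
position: [510.0, 159.7, 208.8]
eef_rot: [3.141, 0.0, -0.236]
force: [-0.1, -0.8, 0.6]
width: 0.01
grasp_force: 0.0
```

Run:
```python
from h import *
wrist("w1"); s=env.sense(); print(s["position"],s["eef_rot"],s["clock"],s["q"])
```

```text
[510.09609115 159.54414302 208.95879094] [ 3.14146958e+00 -1.03110000e-04 -2.36678802e-01] 2.5 [ 8.38483856e-02  3.57961665e-01  1.51506052e+00 -1.56378144e-04
  1.26851139e+00  1.89137007e+00]
```

View pics/w1.png

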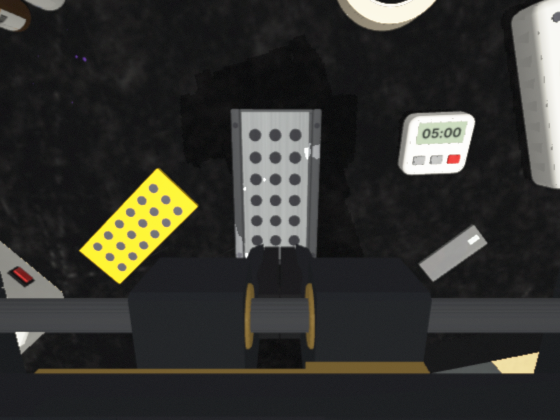

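The wrist view shows the plate straight ahead between the rails. The far dots are at (255,135) and (295,135), the holder's far edge is at row ~110, and the rails are at columns ~237 and ~318. The near end is hidden by the gripper. I'll fit the dots by code and take an enlarged crop.

Run:
```python
from h import *
z=np.load("pics/w1.npz"); im=cv2.imread("pics/w1.png")
g=cv2.cvtColor(im,cv2.COLOR_BGR2GRAY)
p=cv2.SimpleBlobDetector_Params(); p.filterByArea=True; p.minArea=40;p.maxArea=250; p.minCircularity=.7;p.filterByCircularity=True
k=[q.pt for q in cv2.SimpleBlobDetector_create(p).detect(g[:252,242:312])]
k=np.array(k)+[242,0]; w=hit(k,z["K"],z["T"],62); print(len(w))
(cx,cy),(a,b),an=cv2.minAreaRect(w.astype(np.float32)); print("dots",cx,cy,a,b,an)
w=w[np.argsort(-w[:,0])]; print(w.round(1).tolist())
c=cv2.resize(im[100:265,220:330],None,fx=5,fy=5,interpolation=cv2.INTER_CUBIC)[:600]
cv2.imwrite("pics/c3.png",np.hstack([cv2.resize(im[95:165,220:330],None,fx=7,fy=7,interpolation=cv2.INTER_CUBIC)]))
```

```text
16
dots 516.932373046875 162.10609436035156 36.02155685424805 99.9101791381836 76.48016357421875
[[569.6, 167.9], [565.5, 150.4], [561.3, 132.9], [550.3, 172.6], [546.1, 155.1], [541.8, 137.6], [530.9, 177.3], [526.6, 159.7], [522.5, 142.3], [511.4, 182.0], [507.3, 164.5], [503.0, 146.9], [492.0, 186.6], [487.8, 169.1], [483.6, 151.6], [468.4, 173.8]]
```

View pics/c3.png

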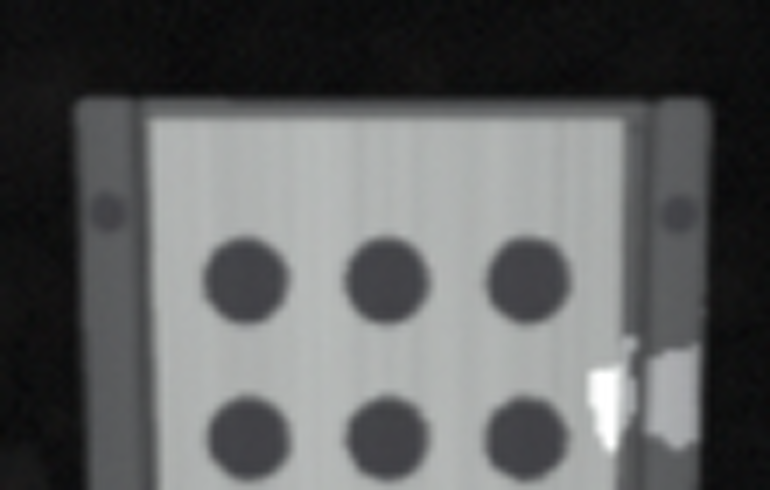

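The crop shows the plate's far edge at crop row 118 (columns 148–625) and the rail-top far corners at (75,98) and (712,98).

Run:
```python
from h import *
z=np.load("pics/w1.npz"); K,T=z["K"],z["T"]
yaw=np.radians(-13.52); u=np.array([np.cos(yaw),np.sin(yaw)]); v=np.array([-u[1],u[0]])
r=hit(crop([(75,98),(712,98)],220,95,7),K,T,61); p=hit(crop([(148,118),(625,118)],220,95,7),K,T,62)
print(r,np.linalg.norm(r[0]-r[1]),p,np.linalg.norm(p[0]-p[1]))
o=r.mean(0)-76*u; c=p.mean(0)-70*u
print("holder",o,"plate",c)
s=env.sense(); M=toolT(s)
for n,q in (("holder",o),("plate",c)): print(n,"in tool xy mm",(M[:3,:3].T@(np.r_[q,0]-M[:3,3]))[:2].round(1))
print("dz to z=59:",s["position"][2]-59)
```

```text
[[596.14088695 183.07131944]
 [577.56285314 105.61707089]] 79.65113909697416 [[591.64606216 174.71975339]
 [577.75086356 116.78732797]] 59.57551895765999
holder [512.95795367 162.11183774] plate [516.63827673 162.11847463]
holder in tool xy mm [ 2.2 -3.2]
plate in tool xy mm [ 5.7 -4.1]
dz to z=59: 149.95879094389073
```

Emit:
step_arm --pt "-4 -0.35 0 0 0 0" --pt "-4 0 0 0 0 0" --pt "-3 0 2 0 0 0" --pt "0 0 4 0 0 0" --pt "0 0 4 0 0 0" --pt "0 0 4 0 0 0" --pt "0 0 0.9 0 0 0" --pt "0 0 0 0 0 0"

```text
clock: 3.3
position: [404.0, 189.0, 59.8]
eef_rot: [3.141, 0.001, -0.236]
force: [-0.4, -0.3, -0.6]
width: 0.003
grasp_force: 0.0
```

Emit:
step_arm --pt "0 0 0 0 0 0" --pt "0 0 0 0 0 0" --pt "0 0 0 0 0 0"

```text
clock: 3.6
position: [404.9, 189.8, 60.9]
eef_rot: [-3.141, -0.002, -0.235]
force: [-0.3, -0.3, -0.0]
width: 0.003
grasp_force: 0.0
```

Emit:
step_arm --pt "0 0 0.1 0 0 0" --pt "0 0 0 0 0 0" --pt "0 0 0 0 0 0"

```text
clock: 3.9
position: [404.2, 189.7, 58.8]
eef_rot: [-3.142, -0.0, -0.235]
force: [0.7, 0.5, 0.7]
width: 0.005
grasp_force: 0.0
```

Run:
```python
from h import *
P=[]
for i in range(4): P.append(env.sense()["position"]); eyes.read_camera("top")
print(np.round(P,2)); p=np.mean(P,0)
u=np.array([np.cos(-.236),np.sin(-.236)]); d=p[:2]-[512.96,162.1]
print("along",d@u,"left",d@[-u[1],u[0]])
```

```text
[[404.25 189.73  58.81]
 [404.21 189.75  58.79]
 [404.19 189.72  58.74]
 [404.18 189.73  58.72]]
along -112.19645293687213 left 1.4386199493752123
```

Emit:
step_arm --pt "1.2 0.14 0 0 0 0" --pt "1 0 0 0 0 0" --pt "0.5 0 0 0 0 0" --pt "0.5 0 0 0 0 0" --pt "0.5 0 0 0 0 0" --pt "0.5 0 0 0 0 0" --pt "0.5 0 0 0 0 0"

```text
clock: 4.8
position: [449.8, 177.3, 58.6]
eef_rot: [3.141, 0.0, -0.235]
force: [-0.6, -0.3, -0.3]
width: 0.006
grasp_force: 0.2
```

Emit:
step_arm --pt "0.5 0 0 0 0 0" --pt "0.5 0 0 0 0 0" --pt "0 0 0 0 0 0"

```text
clock: 5.1
position: [460.0, 174.9, 58.8]
eef_rot: [-3.141, -0.001, -0.236]
force: [0.0, -0.1, -0.9]
width: 0.005
grasp_force: 0.0
```

```bash
cat >> h.py <<'E'
O=np.array([512.96,162.1]); u=np.array([np.cos(-.236),np.sin(-.236)]); v=np.array([-u[1],u[0]])
def dots(name,n=3):
    K,T=wrist(name); s=env.sense()
    g=cv2.imread(f"pics/{name}.png",0)
    p=cv2.SimpleBlobDetector_Params(); p.filterByArea=True; p.minArea=30;p.maxArea=600; p.minCircularity=.7;p.filterByCircularity=True
    k=np.array([q.pt for q in cv2.SimpleBlobDetector_create(p).detect(g)])
    w=hit(k,K,T,62)-O; a=np.c_[w@u,w@v]; a=a[(abs(a[:,1])<30)&(abs(a[:,0])<130)]
    print("holder-frame dots",a[np.argsort(-a[:,0])].round(1).tolist())
    d=s["position"][:2]-O; print("tcp along,left,z",d@u,d@v,s["position"][2],"F",s["force"].round(1))
E
python3 -c "
from h import *
dots('p1')"
```

```text
holder-frame dots [[35.6, -16.9], [35.5, 1.0], [15.6, -17.0], [15.6, 1.0], [15.6, 19.0], [-4.3, -17.0], [-4.3, 1.0], [-4.4, 18.9], [-24.3, -17.0], [-24.3, 1.0], [-24.3, 18.9]]
tcp along,left,z -54.93101635726265 0.053157722075182434 58.71979976918176 F [-0.4 -0.6  0.5]
```

View pics/p1.png

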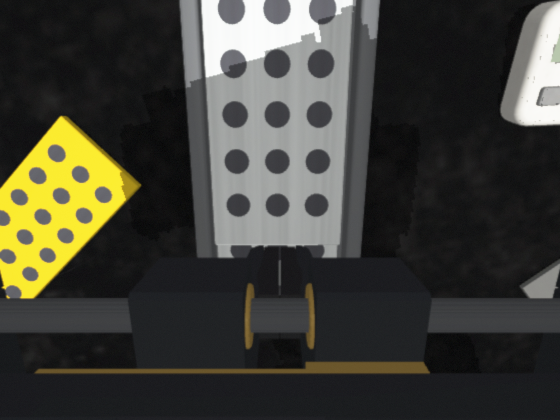

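The plate has advanced. Its near edge is at row 245, its last dot row at row 205 (−24.3 mm in the holder frame), and the lower plate shows behind it. The plate centre is therefore at about +25.7 mm and needs about 27 mm more.

Emit:
step_arm --pt "0.5 0 0 0 0 0" --pt "0.5 0 0 0 0 0" --pt "0.5 0 0 0 0 0" --pt "0.5 0 0 0 0 0" --pt "0.4 0 0 0 0 0" --pt "0.3 0 0 0 0 0" --pt "0 0 0 0 0 0" --pt "0 0 0 0 0 0"

```text
clock: 5.95
position: [485.6, 168.8, 58.7]
eef_rot: [-3.142, -0.0, -0.235]
force: [-0.6, 0.4, -0.3]
width: 0.004
grasp_force: 0.0
```

```bash
python3 -c "
from h import *
dots('p2')"
```

```text
holder-frame dots [[61.9, 1.0], [42.3, -16.9], [42.2, 1.1], [42.2, 19.0], [22.3, -16.9], [22.3, 1.0], [22.2, 19.0], [2.4, -17.0], [2.3, 1.0], [2.3, 18.9]]
tcp along,left,z -28.21549270414819 0.08600116548195302 58.75620935225621 F [ 0.3 -0.3 -0.2]
```

Emit:
step_arm --pt "-1 0 0 0 0 0" --pt "0 0 -4 0 0 0" --pt "0 0 -4 0 0 0" --pt "0 -0.1 -4 0 0 0" --pt "4 0 0 0 0 0" --pt "4 0 0 0 0 0" --pt "4 0 0 0 0 0" --pt "1.9 0 0 0 0 0" --claw 100

```text
clock: 6.8
position: [612.8, 138.9, 178.2]
eef_rot: [3.141, -0.0, -0.236]
force: [0.1, 0.3, 0.1]
width: 0.706
grasp_force: 0.0
```

Emit:
step_arm --pt "0 0 0 0 0 0" --pt "0 0 0 0 0 0" --pt "0 0 0 0 0 0"

```text
clock: 7.1
position: [610.1, 140.3, 178.9]
eef_rot: [3.142, 0.0, -0.234]
force: [0.3, 0.4, -1.3]
width: 0.98
grasp_force: 0.0
```

```bash
python3 -c "
from h import *
dots('p3')"
```

```text
holder-frame dots [[102.4, -16.8], [102.4, 1.2], [101.5, 18.7], [82.4, -16.8], [82.4, 1.1], [82.4, 19.1], [62.5, 1.1], [62.5, -16.9], [62.4, 19.1], [42.5, -17.0], [42.5, 1.1], [42.4, 19.0], [22.6, -16.9], [22.5, 1.0], [22.5, 19.0], [-43.8, 1.0], [-43.9, 18.6], [-44.0, -16.5]]
tcp along,left,z 99.69405117611129 1.5456202556336933 179.07987320417885 F [ 0.2  0.1 -0.1]
```

View pics/p3.png

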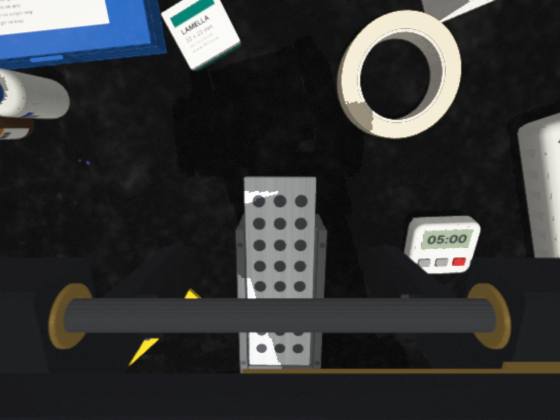

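The plate sticks out straight beyond the far end, centre at +52.4 mm and clear on both sides. Descending for the pinch.

Emit:
step_arm --pt "0.15 0.05 4 0 0 0" --pt "0 0 4 0 0 0" --pt "0 0 3 0 0 0" --pt "0 0 1.6 0 0 0" --pt "0 0 1 0 0 0" --pt "0 0 0 0 0 0" --pt "0 0 0 0 0 0"

```text
clock: 7.85
position: [612.9, 139.0, 43.9]
eef_rot: [-3.141, -0.002, -0.235]
force: [-0.1, -0.1, 0.6]
width: 0.999
grasp_force: 0.0
```

Emit:
step_arm --pt "0 0 0 0 0 0" --pt "0 0 0 0 0 0" --pt "0 0 0 0 0 0" --pt "0 0 0 0 0 0" --pt "0 0 0 0 0 0" --pt "0 0 0 0 0 0" --claw 0

```text
clock: 8.45
position: [612.7, 138.8, 42.9]
eef_rot: [-3.141, -0.0, -0.235]
force: [0.6, -0.8, 1.0]
width: 0.671
grasp_force: 30.0
```

Emit:
step_arm --pt "0 0 -0.5 0 0 0" --pt "0 0 -1 0 0 0" --pt "0 0 -2 0 0 0" --pt "0 0 -3 0 0 0" --pt "0 0 -3 0 0 0" --pt "0 0 0 0 0 0" --pt "0 0 0 0 0 0" --pt "0 0 0 0 0 0"

```text
clock: 9.25
position: [611.9, 138.8, 136.3]
eef_rot: [3.141, 0.002, -0.235]
force: [-0.8, 1.1, -1.7]
width: 0.677
grasp_force: 30.0
```

Run:
```python
from h import *
K,T=wrist("p4"); s=env.sense(); print(s["position"],s["grasp_force"],s["force"])
d=eyes.read_camera("side"); im=d["frame"][:,:,::-1][100:310,130:410]
w=cv2.imread("pics/p4.png")[60:400,130:430]
cv2.imwrite("pics/c4.png",np.hstack([cv2.resize(im,(453,340),interpolation=cv2.INTER_CUBIC),w]))
```

```text
[611.92101729 138.81123994 136.21124092] 29.9967535212636 [-0.60402657 -0.14218549 -2.02853486]
```

View pics/c4.png

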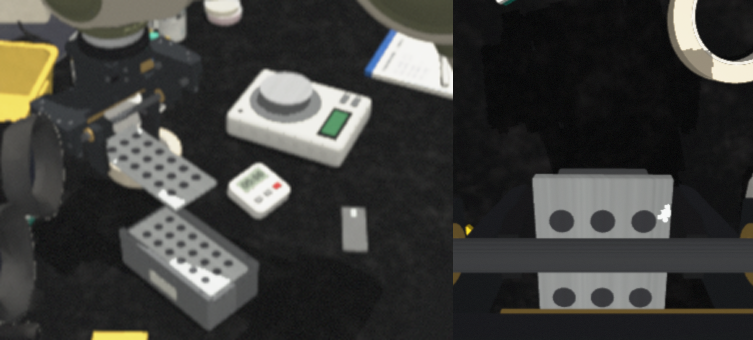

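The plate is held, the lower plate stays in the holder. In the wrist crop the held plate's dot rows are at crop rows 221 and 297, with far corners at (533,175) and (672,175). I'll estimate its pose in the tool frame (droop).

Run:
```python
from h import *
g=cv2.imread("pics/p4.png",0); z=np.load("pics/p4.npz"); K=z["K"]
p=cv2.SimpleBlobDetector_Params(); p.filterByArea=True; p.minArea=100;p.maxArea=900; p.minCircularity=.6;p.filterByCircularity=True
k=np.array([q.pt for q in cv2.SimpleBlobDetector_create(p).detect(g[200:375,200:360])])+[200,200]
k=k[np.lexsort((k[:,0],k[:,1].round(-1)))]; print(k.round(1).tolist())
m=eyes.read_camera("wrist")["mount"]
rows=[k[abs(k[:,1]-281)<8],k[abs(k[:,1]-357)<8]]
img=[[210,235],[349,235]]+[[239,281],[279,281],[320,281]]+[[241,357],[279,357],[317,357]]
img=np.array(img,float)
for i in range(2,8):
    j=np.argmin(np.linalg.norm(k-img[i],axis=1)); 
    if np.linalg.norm(k[j]-img[i])<5: img[i]=k[j]
for xb in (30,10,-10):
    obj=np.array([[70,30,3],[70,-30,3]]+[[50,y,3] for y in(18,0,-18)]+[[xb,y,3] for y in(18,0,-18)],float)
    ok,rv,tv=cv2.solvePnP(obj,img,K,None)
    e=cv2.projectPoints(obj,rv,tv,K,None)[0][:,0]-img
    F=np.diag([1,-1,-1.]); Rc=F@cv2.Rodrigues(rv)[0]; tc=F@tv[:,0]
    Rt=m[:3,:3]@Rc; tt=m[:3,:3]@tc+m[:3,3]
    print(xb,"rms",np.sqrt((e**2).mean()).round(2),"centre in tool",tt.round(1),"x axis",Rt[:,0].round(3),"normal",Rt[:,2].round(3))
```

```text
[[238.2, 280.7], [279.3, 280.9], [320.4, 281.1], [240.7, 357.0], [278.8, 357.1], [316.9, 357.3]]
30 rms 6.54 centre in tool [-36.3   1.6 -63.7] x axis [ 0.901 -0.027  0.434] normal [ 0.345 -0.563 -0.751]
10 rms 0.86 centre in tool [-50.4  -0.  -15.6] x axis [1.    0.004 0.027] normal [ 0.027  0.006 -1.   ]
-10 rms 3.48 centre in tool [-46.9   0.    1.1] x axis [ 0.962  0.004 -0.273] normal [-0.273  0.003 -0.962]
```

Emit:
step_arm --pt "-0.3 2 0 0 0 0" --pt "-0.6 4.2 0 0 0 0" --pt "-0.6 4.5 0 0 0 0" --pt "-0.6 4.5 0 0 0 0" --pt "-0.6 4.5 0 0 0 0" --pt "-0.6 4.5 0 0 0 0" --pt "-0.6 4 0 0 0 0" --pt "-0.3 2 0 0 0 0"

```text
clock: 10.2
position: [500.1, -147.5, 137.3]
eef_rot: [3.141, 0.001, -0.238]
force: [1.1, 0.6, -1.2]
width: 0.674
grasp_force: 30.0
```

Emit:
step_arm --pt "0 0 0 0 0 0" --pt "0 0 0 0 0 0" --pt "0 0 0 0 0 0" --pt "0 0 0 0 0 0"

```text
clock: 10.6
position: [501.7, -144.0, 137.6]
eef_rot: [-3.141, 0.0, -0.234]
force: [-0.1, 0.6, -0.7]
width: 0.678
grasp_force: 30.0
```

Run:
```python
from h import *
K,T=wrist("p5"); s=env.sense(); print(s["position"],s["grasp_force"])
im=cv2.imread("pics/p5.png"); t=cv2.imread("pics/top0.png")
cv2.imwrite("pics/c5.png",np.hstack([im[:400],cv2.resize(t[180:240,355:391],(240,400),interpolation=cv2.INTER_CUBIC)]))
```

```text
[ 501.64406888 -144.1557869   137.64008416] 29.996810406446457
```

View pics/c5.png

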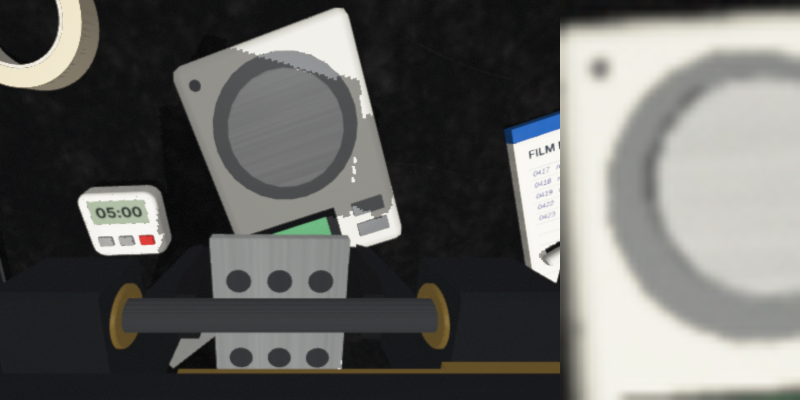

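The wrist view shows the pan disc centred at about (285,126), spanning columns 227–343 and rows 67–185. The plate is still held flat and square.

Run:
```python
from h import *
z=np.load("pics/p5.npz"); K,T=z["K"],z["T"]
p=hit([(227,126),(343,126),(285,67),(285,185)],K,T,70); print(p.round(1),p.mean(0))
# refine: maximize radial contrast at the projected 76 mm circle
from scipy.optimize import minimize
g=cv2.GaussianBlur(cv2.imread("pics/p5.png",0).astype(np.float32),(0,0),1.0)
a=np.linspace(0,2*np.pi,120); Ti=np.linalg.inv(T)
def samp(c,r):
    P=np.c_[c[0]+r*np.cos(a),c[1]+r*np.sin(a),np.full(120,70),np.ones(120)]@Ti.T
    q=(np.c_[P[:,0]/-P[:,2]*K[0,0]+K[0,2],-P[:,1]/-P[:,2]*K[1,1]+K[1,2]]).astype(np.float32)
    return cv2.remap(g,q[:,0].copy(),q[:,1].copy(),1)[:,0]
f=lambda c:-np.mean(np.clip(samp(c,36)-samp(c,40),-40,40))
b=min(((f(p.mean(0)+[i,j]),i,j) for i in np.arange(-6,6.1,.5) for j in np.arange(-6,6.1,.5)))
c=p.mean(0)+b[1:]; print("pan",c,b)
M=toolT(env.sense()); print("pan in tool",M[:3,:3].T@(np.r_[c,70]-M[:3,3]))
```

```text
[[ 572.1 -126.2]
 [ 554.8 -199. ]
 [ 597.7 -170.6]
 [ 525.8 -153.9]] [ 562.61181311 -162.42045391]
pan [ 561.11181311 -161.92045391] (np.float32(-30.342861), np.float64(-1.5), np.float64(0.5))
pan in tool [61.97596094  3.51345676 67.62997021]
```

Emit:
step_arm --pt "2 0.05 0 0 0 0" --pt "3.5 0.1 0 0 0 0" --pt "3.5 0.1 0 0 0 0" --pt "2.17 0.1 0 0 0 0" --pt "0 0 2 0 0 0" --pt "0 0 3 0 0 0" --pt "0 0 2 0 0 0" --pt "0 0 0.5 0 0 0"

```text
clock: 11.45
position: [608.3, -173.3, 60.2]
eef_rot: [-3.141, 0.004, -0.234]
force: [-0.4, 0.7, -1.5]
width: 0.678
grasp_force: 30.0
```

Emit:
step_arm --pt "0 0 0 0 0 0" --pt "0 0 0 0 0 0" --pt "0 0 0 0 0 0"

```text
clock: 11.75
position: [609.8, -174.7, 64.1]
eef_rot: [3.141, -0.002, -0.235]
force: [0.1, 0.2, -0.7]
width: 0.673
grasp_force: 30.0
```

Emit:
step_arm --pt "0 -0.1 0.3 0 0 0" --pt "0 0 0.2 0 0 0" --pt "0 0 0.1 0 0 0" --pt "0 0 0 0 0 0" --pt "0 0 0 0 0 0" --pt "0 0 0 0 0 0"

```text
clock: 12.35
position: [609.4, -173.5, 57.0]
eef_rot: [-3.142, -0.0, -0.235]
force: [-0.7, 1.4, 4.3]
width: 0.674
grasp_force: 30.0
```

Emit:
step_arm --pt "0 0 0.05 0 0 0" --pt "0 0 0 0 0 0" --pt "0 0 0 0 0 0"

```text
clock: 12.65
position: [609.5, -173.5, 56.8]
eef_rot: [3.142, -0.0, -0.235]
force: [-3.0, 2.1, 6.9]
width: 0.672
grasp_force: 30.0
```

Emit:
step_arm --pt "0 0 0.05 0 0 0" --pt "0 0 0 0 0 0" --pt "0 0 0 0 0 0"

```text
clock: 12.95
position: [609.5, -173.5, 56.7]
eef_rot: [3.141, -0.0, -0.235]
force: [-4.5, 2.5, 9.5]
width: 0.673
grasp_force: 30.0
```

Emit:
step_arm --pt "0 0 -0.07 0 0 0" --pt "0 0 0 0 0 0"

```text
clock: 13.15
position: [609.5, -173.5, 56.8]
eef_rot: [3.142, -0.0, -0.235]
force: [-2.1, 2.5, 6.0]
width: 0.669
grasp_force: 30.0
```

Emit:
step_arm --pt "0 0 0 0 0 0" --pt "0 0 0 0 0 0" --pt "0 0 0 0 0 0" --pt "0 0 0 0 0 0" --pt "0 0 0 0 0 0" --pt "0 0 0 0 0 0" --claw 100

```text
clock: 13.75
position: [609.4, -173.5, 56.4]
eef_rot: [3.142, 0.0, -0.235]
force: [-0.8, -0.2, -0.5]
width: 1.001
grasp_force: 0.0
```

Emit:
step_arm --pt "0 0 -1 0 0 0" --pt "0 0 -3 0 0 0" --pt "0 0 -4 0 0 0" --pt "0 0 -4 0 0 0" --pt "-3 0 -3 0 0 0" --pt "-4 0 0 0 0 0" --pt "0 0 0 0 0 0" --pt "0 0 0 0 0 0"

```text
clock: 14.55
position: [541.4, -157.3, 207.6]
eef_rot: [3.141, -0.002, -0.235]
force: [0.6, 0.6, 0.7]
width: 1.001
grasp_force: 0.0
```

Run:
```python
from h import *
K,T=wrist("p6")
g=cv2.imread("pics/p6.png",0)
p=cv2.SimpleBlobDetector_Params(); p.filterByArea=True; p.minArea=30;p.maxArea=600; p.minCircularity=.7;p.filterByCircularity=True
k=np.array([q.pt for q in cv2.SimpleBlobDetector_create(p).detect(g)])
w=hit(k,K,T,76)-[561.1,-161.9]; a=np.c_[w@u,w@v]; a=a[abs(a).max(1)<75]; print(a[np.argsort(-a[:,0])].round(1).tolist())
d=eyes.read_camera("side")["frame"][:,:,::-1]
cv2.imwrite("pics/c6.png",np.hstack([cv2.resize(cv2.imread("pics/p6.png"),(400,300)),cv2.resize(d[100:310,130:410],(400,300),interpolation=cv2.INTER_CUBIC)]))
```

```text
[[49.6, 18.0], [49.6, 0.1], [49.5, -17.9], [31.1, 56.5], [29.6, 18.1], [29.5, 0.2], [29.5, -17.9], [9.7, 18.2], [9.6, 0.2], [9.5, -17.8], [-9.8, 0.3], [-10.4, -17.7], [-10.5, 18.5], [-30.2, 18.4], [-30.3, 0.4], [-30.4, -17.6], [-50.3, 18.5], [-50.3, -17.1], [-50.3, 0.5]]
```

View pics/c6.png

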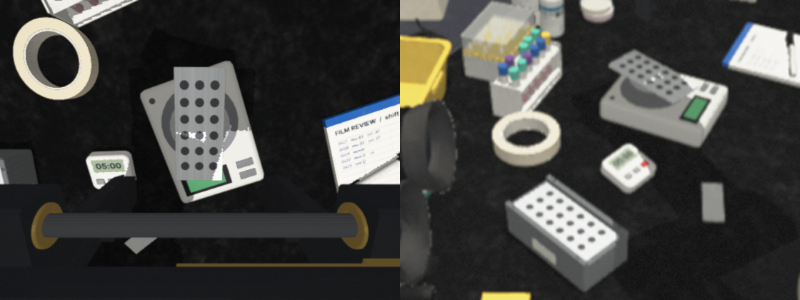

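The plate lies flat on the pan, centred within about 0.5 mm. The lower plate is in the holder and the gripper is clear, so I'm handing in.

```bash
python3 -c "
from bench import env
print(env.hand_in())"
```

```text
the job is handed in; nothing more can be done
None
```

The job is handed in at about 15 s on the clock: the top plate lies flat on the balance pan, centred to within about 0.5 mm by the wrist camera, let go and with the arm clear; the lower plate is still in the holder, and no verdict was returned.

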